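# Refit the filter hatch of a microscope light base

## Robot

A 7-joint arm with a two-finger parallel gripper is mounted at the origin on the work surface. World frame = base frame: x ahead of the robot, y to its left, z up, the work surface at z = 0. Lengths are in m, angles in degrees, forces in N, time in s.
With the tool pointing down it reaches from about 0.425 to 0.875 m from the base axis. Payload 4.7 kg.
Tool frame: the origin (TCP) lies midway between the tips of the shut fingers; the grasp point (between the pads) lies 19 mm behind it (env.grip_depth is the distance from the TCP to the grasp point, in m); z points along the fingers, y is the line along which they close (so a half turn about z gives the same grasp; the last joint's range is limited). The gripper opens to 87 mm and grips with 3 to 60 N. Pads are 19 mm wide; open, the fingers measure 117 mm over their backs; the gripper's body (75 mm by 190 mm) begins 51 mm behind the grasp point.
Start: joints at [67.672, 18.392, -4.016, 83.108, 1.295, 78.541, -3.26], TCP at [0.255, -0.598, 0.223] pointing down, gripper open.
Joint ranges: [-163.93, 163.93], [-17.29, 119.83], [-79.2, 71.16], [3.27, 140.29], [-89.18, 269.18], [5.43, 117.66], [-154.24, 154.24]. Speed limits (degrees/s): [147.25, 147.25, 180, 180, 180, 180, 180].

## Interface

Orientations are given as [roll, pitch, yaw] about the fixed x, y, z axes, in that order (R = Rz(yaw) Ry(pitch) Rx(roll)).
In Python, from cell import get_obs, optics, env, nets gives the robot as it stands.
- The arm moves only by the shell command python3 -m creep 'ROWS' [FORCE]. ROWS is JSON, a list of rows, each an object of numbers: "wx", "wy", "wz": the turn, a rotation vector about the tool's x, y, z in degrees; "tx", "ty", "tz": the shift along the tool's x, y, z in mm; "gripper": the opening, from -1 (shut) to 1 (fully open). A call has 1 to 5 rows; each row is the pose to reach, as a shift and turn from the pose commanded when the call began, along the tool's axes at that moment; what a row does not reach only later rows make up. A row lasts 1/12 s, in which the tool goes at most 41.7 mm and 7.16 degrees, less where a joint would pass 70% of its speed; a pose out of reach is approached as far as the arm can. A call with a gripper value outside its range is refused whole. The fingers move at their own pace and stop on an object; FORCE is the grip in N (left out, the last holds). Time passes only in rows, so rows that repeat a pose let the fingers close. It gives the time, the measured TCP pose, the force, the opening and the grip force at its end, in the units of the state.
- get_obs(): the state, without advancing time (a new reading comes with each control period).
- optics.read_camera(name): name is "scene" or "top" or "wrist"; returns (picture, depth): 384x512x3 uint8, red, green, blue; 384x512 float32, m along the optical axis (not along the pixel's ray), 0 where there is no reading.
- optics.camera_info(name): a dict with "fovy" (degrees; the focal length in pixels is half the picture's height over the tangent of half this angle, whatever the lens; pixels are square), "cx", "cy" (the principal point, pixels), "k1" (the pictures are not rectified: a ray, as slopes to the right and down, at radius r is drawn at 1 + k1 r^2 times it, then the intrinsics apply), "R" (3x3) and "t" (3): a world point X has camera coordinates R X + t; the wrist camera has in their place "tool_from_camera" (4x4, takes a point from camera to tool coordinates, whose origin is the TCP and whose axes are the flange's). Camera axes: x right, y down, z forward; pixel columns grow to the right and rows downward; lengths in m; the calibration is good to about 2 mm. A picture is of the moment at which its call begins: read the wrist's pose just before it. camera_info takes no time and is no camera call.
- env.sign_off(): hands the job in; it is judged then, once.
Trained networks look in the newest picture that a camera, given by its name, has taken for a name from the list of things; names that differ only in an ending like _2 or _b are one class to them, and where a whole thing is asked for, a point or a joint stands for the part that bears it (a point fixed in the world has none). Each returns a list of dicts, best first, with "confidence" (0 to 1); they miss things now and then, are a little off and sometimes report something else, mostly with a low value. They report only what shows in the picture. A call takes as long as a camera call. They do not tell look-alikes from the thing itself.
- nets.look_for(query, camera): "point" ([x, y, z] in m, in world coordinates, good to about 4 mm: the middle of the surface that is visible of it).
- nets.place_of(query, camera): "point" ([x, y, z] in m, in world coordinates, good to about 4 mm: a listed point, or the origin of a listed thing).
The state is a dict: "time_s": time; "qpos": joint angles; "joint_velocities": joint speeds; "effort": joint torques, N m; "tool_pos": TCP position; "tool_rot": TCP orientation; "force": force on the tool from outside, world axes, zero at the start; "wrist_torque": the same for the moment, N m; "grip_width": finger opening in m; "grasp_force": force on a finger pad.
Only numpy, scipy, OpenCV 4.12 (cv2) and the standard library are available. Lean on these libraries where they do the work, as an engineer would, in place of code of your own. Each camera call takes 0.05 s, during which the arm holds its last target. There are 200 camera calls.

## Task

Refit the blue filter hatch in the white light base: take it by its black fin handle, tip it, feed one end under the yellow-marked sprung lip and press that end gently against the spring bar just until the raised end can drop through the opening. Lay the hatch flat on the ledges and let it move back under the plain lip, home against the stop there, then let go (pat it down lightly if friction holds an end up). Never force it or drop it, and leave the eyepiece, the carton and the bottle where they are.

Things in the scene. Friction and masses are not known exactly. Their poses are not given: they have to be found in the camera images.
- hatch_grip (a point): Middle of the black fin handle of the loose hatch (about 0.22 kg), 30 mm above the hatch's underside. The fin stands upright on the middle of the blue plate: 14 mm thick along x, 60 mm long along y, its top 43 mm above the underside; a 2 mm high foot, 24 by 70 mm, surrounds it. Axes: x along the plate's length, y its width, z up out of the plate.
- hatch_under (a point): Centre of the underside of the same hatch, 30 mm below hatch_grip, same axes. The blue plate is 152 mm (x) by 100 mm (y) by 5 mm thick and starts flat on the bench. It is symmetric: either end may go first. Tilted about 7 to 30 degrees, lower end towards the robot, it passes under the sprung lip; once home, its middle lies at the frame's middle, on the ledges.
- base_mark (a point): Middle of the fixed white light base (230 mm along x by 170 mm along y), at the height of its ledges, 40 mm above the bench; x runs from the sprung end (yellow strip, nearer the robot) to the plain end, z up. The off-white hatch frame set into the base lies up to 6 mm off along x, by an amount that this reading does not show: find its ends by feel. Across y it is in line.
- base_top (a point): Point 18 mm above base_mark, at the height of the frame's top. In the frame (x from its middle): opening 140 mm (x) by 107 mm (y), side walls below 107 mm apart, 10 mm wide ledges along them. Lips 4 mm thick, undersides 14 mm above the ledges (30 mm wide at the sprung end, 18 at the plain end). Rigid stop under the plain lip at +76 mm, spring bar's face under the sprung lip at -74.5 mm at rest.
- spring_bar (a joint): Travel (m) of the brass bar under the sprung lip: 0 at rest, grows pressed to -x, hard stop 0.0095. 96 mm wide, 1 to 13 mm above the ledge. Pushes back 2 N at 0, 1 N more per mm, 11.5 N at the stop; never load it beyond 18 N. From 7.5 mm the raised end clears the plain lip. With the hatch home it stays 1.5 mm pressed, holding it. Over 32 N between hatch and base is too much.
- eyepiece_center (a point): Middle of a loose black eyepiece standing on the bench, 34 mm across, 46 mm high: leave alone.
- carton_center (a point): Middle of a loose white carton, 80 by 110 by 45 mm high, beyond the work: leave alone.
- cleaner_center (a point): Middle of a loose white bottle with blue cap, 44 mm across, 100 mm high, beyond the work: leave alone.
Mind the look-alikes: they are no part of the job. What is meant by the part that bears hatch_grip is not brown, and is the larger of those in its own colour.

How it is judged (in metres and radians):
On the way:
1. the tilted hatch, one end under the sprung lip, presses the spring bar back (value of joint spring_bar above 0.004 m and angle between hatch_under's own z axis and vertical above 0.07 rad and contact force between hatch and spring_bar above 1 N and horizontal distance between hatch_under and base_mark below 0.03 m), for 0.1 s.
At the end, for the whole second after the job is handed in: The hatch lies at rest, released, flat (within 0.025 rad) on the ledges (within 2 mm in height), both ends under their lips, home against the plain-end stop (spring bar back to within 3.5 mm of rest; hatch within 9 mm of the base's middle along and 6 mm across, 0.06 rad in direction) (value of joint spring_bar below 0.0035 m and x of hatch_under in the frame of base_mark between -0.009 and 0.009 m and y of hatch_under in the frame of base_mark between -0.006 and 0.006 m and z of hatch_under in the frame of base_mark between -0.002 and 0.002 m and angle between hatch_under's own z axis and vertical below 0.025 rad and angle between the x axis of hatch_under and the x axis of base_mark, either way round below 0.06 rad and linear speed of hatch below 0.01 m/s); the robot touches nothing.
It fails at once if hatch forced or dropped: more than 32 N between hatch and its frame (contact force between hatch and frame above 32 N).
It fails at once if the spring bar is overloaded: pressed with more than 18 N (contact force between anything else and spring_bar above 18 N).
It fails at once if the robot presses on the base or frame itself with more than 25 N (contact force between any of the arm, the fingers and light_base above 25 N or contact force between any of the arm, the fingers and frame above 25 N).
It fails at once if eyepiece, carton or bottle moved by more than 15 mm (distance of any of eyepiece_center, carton_center, cleaner_center from where it was at the start of the episode above 0.015 m).
It also fails if it takes over 72 s, if anything falls off the work surface, if the arm or the gripper's body presses on something with over 40 N, if the wrist force passes 120 N, or if a joint passes its speed limit or range.

## Working session

There is one attempt and no reset: what is moved stays moved. The work goes in short steps, Python scripts to look and compute and a shell command to move; the robot and the scene stay as the last step left them, time stands still between calls to the robot, and variables do not carry over. Pictures are saved under pics/ and viewed, at most 10 in all, crops included, and the job is handed in when it is done.

```bash
ls; mkdir -p pics; cat > h.py <<'E'
import numpy as np, cv2
from scipy.spatial.transform import Rotation as Rn
from cell import get_obs, optics, env, nets
def cam(name):
    i=optics.camera_info(name); o=get_obs()
    if 'R' in i: R=np.array(i['R']);t=np.array(i['t']); return i,R.T,-R.T@t
    T=np.array(i['tool_from_camera']); Rt=Rn.from_euler('xyz',o['tool_rot'],degrees=True).as_matrix()
    return i,Rt@T[:3,:3],Rt@T[:3,3]+np.array(o['tool_pos'])
def cloud(name):
    i,Rw,c=cam(name); im,d=optics.read_camera(name)
    H,W=d.shape; f=H/2/np.tan(np.radians(i['fovy'])/2)
    u,v=np.meshgrid(np.arange(W),np.arange(H))
    K=np.array([[f,0,i['cx']],[0,f,i['cy']],[0,0,1.]])
    p=cv2.undistortPoints(np.stack([u,v],-1).reshape(-1,1,2).astype(float),K,np.array([i['k1'],0,0,0.])).reshape(H,W,2)
    P=np.dstack([p[...,0]*d,p[...,1]*d,d])@Rw.T+c
    return im,d,P
def save(n,im,s=1.5):
    cv2.imwrite('pics/'+n,cv2.resize(im[...,::-1],None,fx=s,fy=s,interpolation=cv2.INTER_CUBIC))
E
python3 - <<'E'
from h import *
for n in ['scene','top']:
    im,d,P=cloud(n); save(n+'1.png',im); np.save(n+'P.npy',P); np.save(n+'im.npy',im)
    for q in ['hatch_grip','base_mark','eyepiece_center','carton_center']:
        for r in nets.place_of(q,n)[:3]: print(n,q,np.round(r['point'],3),round(r['confidence'],2))
o=get_obs();print(o['tool_pos'],o['tool_rot'],o['grip_width'])
E
```

```text
pics
scene hatch_grip [0.444 0.012 0.019] 0.97
scene hatch_grip [0.462 0.371 0.031] 0.9
scene hatch_grip [0.503 0.18  0.03 ] 0.85
scene base_mark [ 0.472 -0.207  0.037] 0.66
scene eyepiece_center [0.637 0.005 0.026] 0.77
scene carton_center [ 0.753 -0.122  0.021] 0.73
top hatch_grip [0.507 0.181 0.032] 0.78
top hatch_grip [0.448 0.011 0.02 ] 0.59
top base_mark [ 0.474 -0.212  0.045] 0.84
top eyepiece_center [0.634 0.007 0.026] 0.5
top carton_center [ 0.759 -0.128  0.019] 0.72
[ 0.25537786 -0.59773256  0.22255659] [1.79996832e+02 2.86504358e-03 2.31363788e+01] 0.0870910234974966
```

View pics/scene1.png

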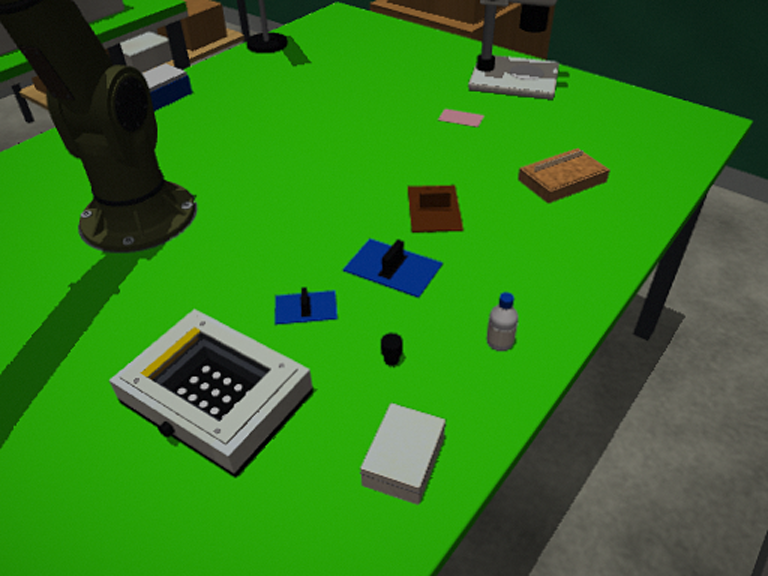

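View pics/top1.png

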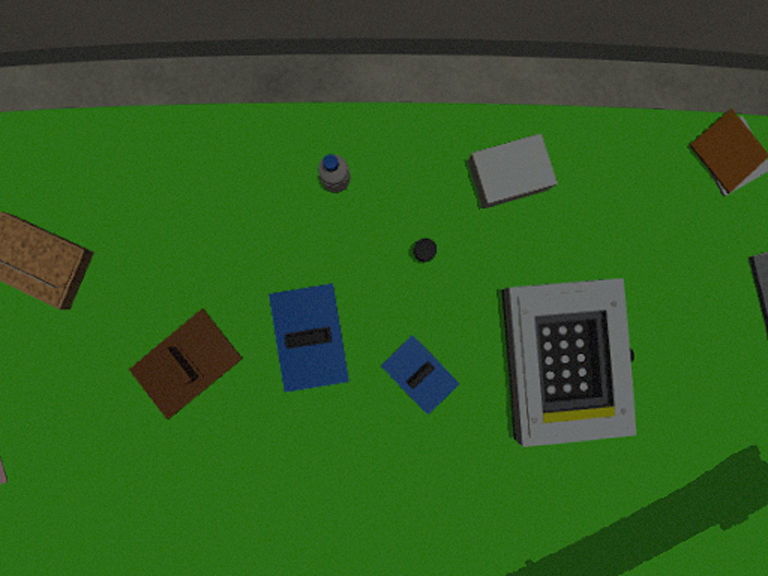

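Candidates: the brown plate at top-view (186,363), the large blue plate at (308,338) and the small blue one at (420,375). The large blue plate fits, since it is not brown and is the larger of the two blues. Next I measure its pose and the base's, and confirm with a crop.

```bash
python3 - <<'E'
from h import *
im=np.load('topim.npy')
save('crop1.png',im[170:290,160:320],4)
def rect(m,P,n):
    k,l,s,c=cv2.connectedComponentsWithStats(m.astype(np.uint8))
    for j in range(1,k):
        if s[j,4]>300:
            q=P[l==j]; r=cv2.minAreaRect((q[:,:2]*1000).astype(np.float32))
            print(n,np.round(c[j]),s[j,4],'rect',np.round(r[0],1),np.round(r[1],1),round(r[2],1),'z',np.round(np.median(q[:,2]),4))
for n in ['top','scene']:
    im=np.load(n+'im.npy'); P=np.load(n+'P.npy'); h=cv2.cvtColor(im,cv2.COLOR_RGB2HSV)
    blue=(h[...,0]>105)&(h[...,0]<130)&(h[...,1]>120)&(P[...,2]<.03)&(P[...,0]>.35)
    rect(blue,P,n+' blue')
    w=(P[...,2]>.05)&(P[...,2]<.07)&(P[...,0]>.3)&(P[...,0]<.7)&(P[...,1]<-.05)&(P[...,1]>-.4)
    rect(cv2.morphologyEx(w.astype(np.uint8),cv2.MORPH_OPEN,np.ones((3,3))),P,n+' base')
    hi=(P[...,2]>.025)&(P[...,2]<.06)&(abs(P[...,0]-.505)<.08)&(abs(P[...,1]-.18)<.08)
    rect(hi,P,n+' fin')
    ye=(h[...,0]>18)&(h[...,0]<35)&(h[...,1]>120)&(P[...,2]>.04)&(P[...,0]>.3)&(P[...,0]<.6)&(P[...,1]<-.05)
    rect(ye,P,n+' yel')
E
```

```text
top blue [206. 225.] 2445 rect [502.9 181.5] [149.2  97.5] 9.9 z 0.0055
top blue [280. 250.] 1122 rect [447.6  11.9] [100.6  64.6] 45.4 z 0.0039
top base [381. 242.] 5024 rect [ 471.1 -207.7] [230.5 172.3] 5.0 z 0.0574
top yel [385. 276.] 326 rect [ 396.9 -215.3] [ 15.  107.4] 5.1 z 0.0587
scene blue [262. 179.] 1137 rect [505.2 177.7] [151.  101.1] 9.4 z 0.0067
scene blue [203. 205.] 658 rect [450.2   8.3] [99.3 70.3] 46.0 z 0.0052
scene base [141. 255.] 4448 rect [ 470.7 -210. ] [236.7 173.2] 4.9 z 0.0583
scene yel [114. 235.] 325 rect [ 396.5 -216. ] [ 17.2 108. ] 5.4 z 0.0593
```

View pics/crop1.png

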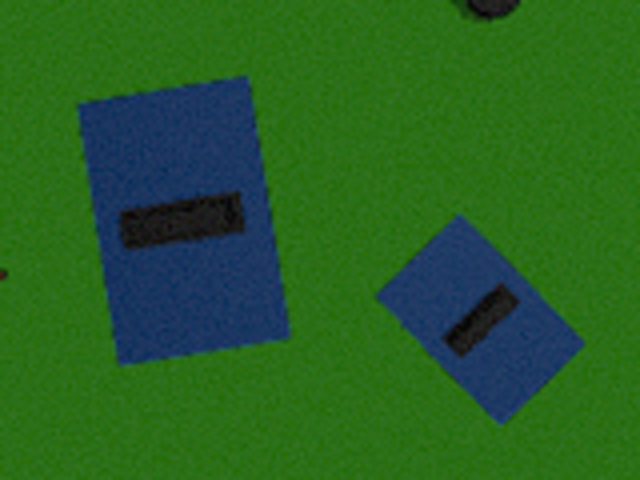

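The crop confirms the large blue plate at crop (185,220). Next is a waypoint helper that prints rows for me to type, and a plan for viewing the base from above.

```bash
cat >> h.py <<'E'
def plan(*targets):
    "targets (pos_m, rpy, n calls); prints typed-row deltas"
    o=get_obs(); p=np.array(o['tool_pos']); r=Rn.from_euler('xyz',o['tool_rot'],degrees=True)
    for tp,tr,n in targets:
        r1=Rn.from_euler('xyz',tr,degrees=True); dv=(r.inv()*r1).as_rotvec()/n; dp=(np.array(tp)-p)/n
        for k in range(n):
            s=r.inv().apply(dp)*1000; print('t',np.round(s,1),'w',np.round(np.degrees(dv),2))
            p=p+dp; r=r*Rn.from_rotvec(dv)
        print('--')
E
python3 - <<'E'
from h import *
print(np.round(optics.camera_info('wrist')['tool_from_camera'],3), optics.camera_info('wrist')['fovy'])
plan(([.46,-.3,.26],[180,0,95],3),([.504,.18,.16],[180,0,99.7],3))
E
```

```text
[[-0.    -0.969 -0.247  0.068]
 [ 1.    -0.     0.001 -0.   ]
 [-0.001 -0.247  0.969 -0.162]
 [ 0.     0.     0.     1.   ]] 61.315114669736445
t [101.7 -64.5 -12.5] w [  0.     0.   -23.95]
t [119.1 -17.6 -12.5] w [  0.     0.   -23.95]
t [116.   32.3 -12.5] w [  0.     0.   -23.95]
--
t [158.1  28.6  33.3] w [ 0.    0.   -1.57]
t [157.3  32.9  33.3] w [ 0.    0.   -1.57]
t [156.3  37.2  33.3] w [ 0.    0.   -1.57]
--
```

```bash
python3 - <<'E'
from h import *
plan(([.46,-.19,.27],[180,0,95],4))
E
python3 -m creep '[{"tx":50,"ty":-44,"tz":-6,"wz":-7.2},{"tx":99,"ty":-88,"tz":-12,"wz":-14.4},{"tx":99,"ty":-88,"tz":-12,"wz":-18},{"tx":99,"ty":-88,"tz":-12,"wz":-18}]'
```

```text
t [ 87.1 -73.6 -11.9] w [  0.     0.   -17.97]
t [105.6 -43.2 -11.9] w [  0.     0.   -17.97]
t [113.7  -8.5 -11.9] w [  0.     0.   -17.97]
t [110.8  27.  -11.9] w [  0.     0.   -17.97]
--validation failed for argument at $[0]...
```

```bash
python3 -m creep '[{"tx":44,"ty":-37,"tz":-6,"wx":0,"wy":0,"wz":-7,"gripper":1},{"tx":87,"ty":-74,"tz":-12,"wx":0,"wy":0,"wz":-14,"gripper":1},{"tx":87,"ty":-74,"tz":-12,"wx":0,"wy":0,"wz":-18,"gripper":1},{"tx":87,"ty":-74,"tz":-12,"wx":0,"wy":0,"wz":-18,"gripper":1}]'
```

```text
time_s: 0.83
tool_pos: [0.3124, -0.4891, 0.2361]
tool_rot: [179.9, -0.2, 41.9]
force: [1.8, 0.0, 0.5]
grip_width: 0.0868
grasp_force: 0.0
```

```bash
python3 -m creep '[{"tx":40,"ty":-16,"tz":-4,"wx":0,"wy":0,"wz":-7,"gripper":1},{"tx":80,"ty":-32,"tz":-8,"wx":0,"wy":0,"wz":-14,"gripper":1},{"tx":106,"ty":-43,"tz":-12,"wx":0,"wy":0,"wz":-18,"gripper":1}]'
python3 -m creep '[{"tx":40,"ty":-3,"tz":-4,"wx":0,"wy":0,"wz":-7,"gripper":1},{"tx":80,"ty":-6,"tz":-8,"wx":0,"wy":0,"wz":-14,"gripper":1},{"tx":114,"ty":-8,"tz":-12,"wx":0,"wy":0,"wz":-18,"gripper":1}]'
python3 -m creep '[{"tx":40,"ty":10,"tz":-4,"wx":0,"wy":0,"wz":-7,"gripper":1},{"tx":80,"ty":20,"tz":-8,"wx":0,"wy":0,"wz":-14,"gripper":1},{"tx":111,"ty":27,"tz":-12,"wx":0,"wy":0,"wz":-18,"gripper":1},{"tx":111,"ty":27,"tz":-12,"wx":0,"wy":0,"wz":-18,"gripper":1},{"tx":111,"ty":27,"tz":-12,"wx":0,"wy":0,"wz":-18,"gripper":1}]'
python3 - <<'E'
from h import *
im,d,P=cloud('wrist'); save('w1.png',im); np.save('w1P.npy',P); np.save('w1im.npy',im)
m=((P[...,2]>.052)&(P[...,2]<.068)&(P[...,0]>.3)&(P[...,0]<.65)&(P[...,1]<-.07)&(P[...,1]>-.35)).astype(np.uint8)
c,h=cv2.findContours(m,cv2.RETR_CCOMP,cv2.CHAIN_APPROX_NONE)
for k in range(len(c)):
    if cv2.contourArea(c[k])>1500:
        px=c[k][:,0]; q=P[px[:,1],px[:,0]]; ok=(q[:,2]>.045)&(q[:,2]<.068)
        r=cv2.minAreaRect((q[ok,:2]*1000).astype(np.float32)); print(h[0,k,3],np.round(r[0],1),np.round(r[1],1),round(r[2],2),np.median(q[ok,2]))
for r in nets.place_of('base_mark','wrist')[:2]: print(r)
print(get_obs()['tool_pos'],get_obs()['tool_rot'],get_obs()['force'])
E
```

```text
time_s: 1.08
tool_pos: [0.3593, -0.3906, 0.2467]
tool_rot: [180.0, -0.1, 59.5]
force: [1.4, 1.5, -0.6]
grip_width: 0.0867
grasp_force: 0.0
time_s: 1.33
tool_pos: [0.4105, -0.2889, 0.2592]
tool_rot: [180.0, 0.0, 77.5]
force: [0.6, -0.0, 0.5]
grip_width: 0.0873
grasp_force: 0.0
time_s: 1.75
tool_pos: [0.4616, -0.1874, 0.2712]
tool_rot: [179.9, 0.1, 95.4]
force: [-1.1, -1.4, -0.1]
grip_width: 0.0869
grasp_force: 0.0
-1 [ 472.8 -201.6] [230.7 159.2] 5.3 0.0536649056985391
0 [ 474.1 -207.7] [141.8 108.9] 5.18 0.056618901883250305
[ 0.45999469 -0.19050409  0.27048865] [-1.79974167e+02  4.77737355e-02  9.50138119e+01] [ 0.2737113  -0.68439245 -0.01230558]
```

View pics/w1.png

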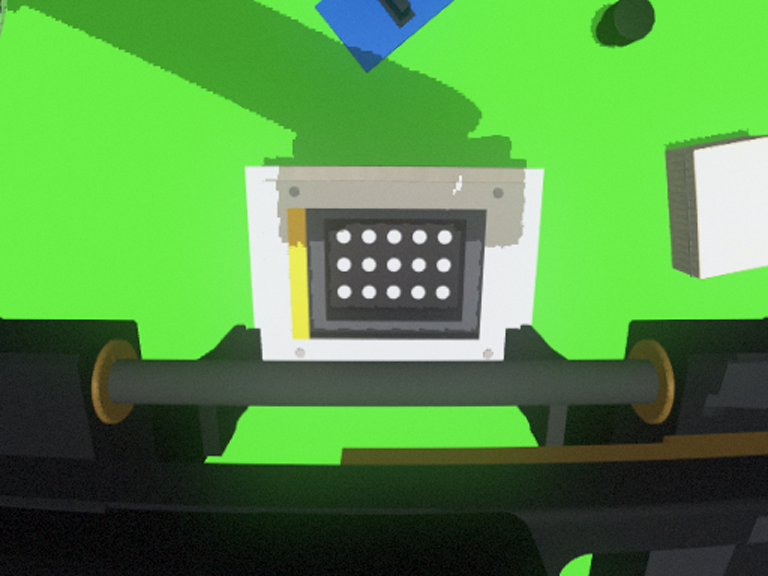

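```bash
python3 -m creep '[{"tx":41,"ty":4,"tz":4,"wx":0,"wy":0,"wz":-1,"gripper":1},{"tx":82,"ty":8,"tz":8,"wx":0,"wy":0,"wz":-2,"gripper":1},{"tx":123,"ty":12,"tz":13,"wx":0,"wy":0,"wz":-3,"gripper":1},{"tx":164,"ty":16,"tz":17,"wx":0,"wy":0,"wz":-4,"gripper":1},{"tx":200,"ty":20,"tz":25,"wx":0,"wy":0,"wz":-4.7,"gripper":1}]'
python3 - <<'E'
from h import *
plan(([.504,.2,.22],[180,0,99.7],1))
E
```

```text
time_s: 2.27
tool_pos: [0.4625, 0.0123, 0.2459]
tool_rot: [179.9, 0.0, 99.7]
force: [1.4, -1.0, 0.4]
grip_width: 0.0872
grasp_force: 0.0
t [178.1  72.4  25.9] w [ 0.07  0.04 -0.02]
--
```

```bash
python3 -m creep '[{"tx":38,"ty":15,"tz":5,"wx":0,"wy":0,"wz":0,"gripper":1},{"tx":76,"ty":31,"tz":10,"wx":0,"wy":0,"wz":0,"gripper":1},{"tx":114,"ty":46,"tz":16,"wx":0,"wy":0,"wz":0,"gripper":1},{"tx":150,"ty":61,"tz":21,"wx":0,"wy":0,"wz":0,"gripper":1},{"tx":178,"ty":72,"tz":26,"wx":0,"wy":0,"wz":0,"gripper":1}]'
python3 -m creep '[{"tx":0,"ty":0,"tz":0,"wx":0,"wy":0,"wz":0,"gripper":1},{"tx":0,"ty":0,"tz":0,"wx":0,"wy":0,"wz":0,"gripper":1}]'
python3 - <<'E'
from h import *
im,d,P=cloud('wrist'); save('w2.png',im)
h=cv2.cvtColor(im,cv2.COLOR_RGB2HSV); near=(abs(P[...,0]-.504)<.11)&(abs(P[...,1]-.18)<.1)
b=near&(h[...,0]>105)&(h[...,0]<130)&(h[...,1]>120)&(P[...,2]<.02)
f=near&(P[...,2]>.036)&(P[...,2]<.052)
for n,m in(('plate',b),('fin',f)):
    q=P[m]; r=cv2.minAreaRect((q[:,:2]*1000).astype(np.float32)); print(n,len(q),np.round(r[0],1),np.round(r[1],1),round(r[2],2),np.median(q[:,2]))
print(get_obs()['tool_pos'],get_obs()['tool_rot'])
plan(([.504,.18,.011],[180,0,99.7],1))
E
```

```text
time_s: 2.68
tool_pos: [0.5039, 0.2005, 0.2192]
tool_rot: [180.0, -0.0, 99.7]
force: [1.1, 0.9, 0.8]
grip_width: 0.0871
grasp_force: 0.0
time_s: 2.85
tool_pos: [0.503, 0.1994, 0.2185]
tool_rot: [-179.9, -0.1, 99.9]
force: [0.2, -0.7, -0.8]
grip_width: 0.0873
grasp_force: 0.0
plate 7150 [504.5 181.8] [149.8  96.9] 9.95 0.004777149936143671
fin 702 [504.1 181.3] [13.8 60.5] 10.13 0.04264399631588575
[0.50343216 0.19765911 0.21878088] [-1.79904900e+02  3.14911159e-02  9.97196941e+01]
t [-17.4  -2.1 207.8] w [-0.1   0.03  0.02]
--
```

View pics/w2.png

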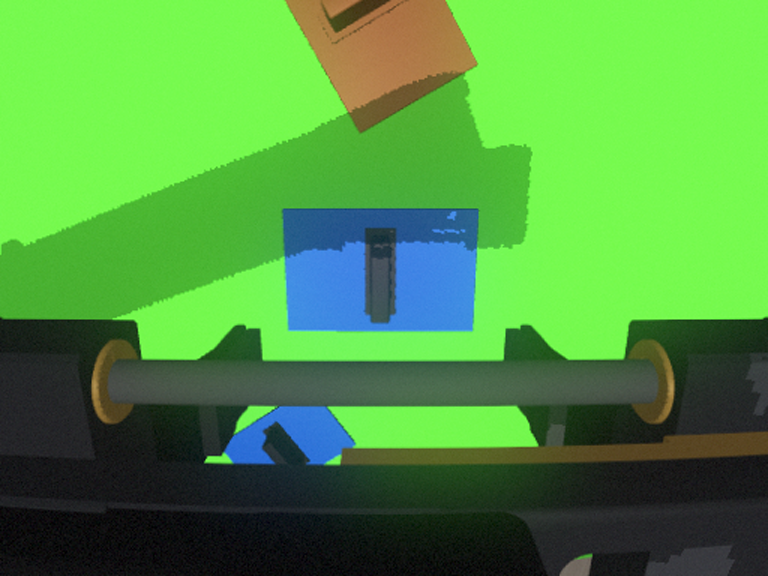

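```bash
python3 -m creep '[{"tx":-4,"ty":0,"tz":40,"wx":0,"wy":0,"wz":0,"gripper":1},{"tx":-8,"ty":-1,"tz":80,"wx":0,"wy":0,"wz":-0.3,"gripper":1},{"tx":-13,"ty":-1,"tz":120,"wx":0,"wy":0,"wz":-0.3,"gripper":1},{"tx":-17,"ty":-1,"tz":155,"wx":0,"wy":0,"wz":-0.3,"gripper":1},{"tx":-17,"ty":-1,"tz":175,"wx":0,"wy":0,"wz":-0.3,"gripper":1}]'
python3 -m creep '[{"tx":0,"ty":0,"tz":0,"wx":0,"wy":0,"wz":0,"gripper":1}]'
python3 - <<'E'
from h import *
q=[]
for _ in range(3): q.append(get_obs()['tool_pos'])
print(np.round(q,4))
plan(([.5043,.1815,.0115],[180,0,100],1))
E
```

```text
time_s: 3.32
tool_pos: [0.5036, 0.1764, 0.0405]
tool_rot: [-179.7, 0.2, 99.8]
force: [-0.2, -0.3, -1.5]
grip_width: 0.0869
grasp_force: 0.0
time_s: 3.4
tool_pos: [0.5021, 0.177, 0.0399]
tool_rot: [-179.5, 0.2, 99.8]
force: [-0.7, -0.8, 0.4]
grip_width: 0.0872
grasp_force: 0.0
[[0.5021 0.177  0.0399]
 [0.5021 0.177  0.0399]
 [0.5021 0.177  0.0399]]
t [ 4.1  3.1 28.4] w [-0.51  0.15 -0.18]
--
```

```bash
python3 -m creep '[{"tx":4,"ty":3,"tz":10,"wx":-0.3,"wy":0,"wz":0,"gripper":1},{"tx":4,"ty":3,"tz":20,"wx":-0.4,"wy":0,"wz":0,"gripper":1},{"tx":4,"ty":3,"tz":27,"wx":-0.4,"wy":0,"wz":0,"gripper":1},{"tx":4,"ty":3,"tz":27,"wx":-0.4,"wy":0,"wz":0,"gripper":1}]'
python3 -m creep '[{"tx":0,"ty":0,"tz":0,"wx":0,"wy":0,"wz":0,"gripper":1},{"tx":0,"ty":0,"tz":0,"wx":0,"wy":0,"wz":0,"gripper":1}]'
```

```text
time_s: 3.73
tool_pos: [0.507, 0.1865, 0.017]
tool_rot: [179.6, 0.0, 100.1]
force: [-0.0, -0.2, -0.7]
grip_width: 0.087
grasp_force: 0.0
time_s: 3.9
tool_pos: [0.5078, 0.1872, 0.0183]
tool_rot: [179.5, 0.0, 100.1]
force: [-0.4, -0.0, 1.3]
grip_width: 0.087
grasp_force: 0.0
```

```bash
for i in 1 2 3 4; do python3 -m creep '[{"tx":0,"ty":0,"tz":0,"wx":0,"wy":0,"wz":0,"gripper":1}]' | grep -E "tool|force: \["; done
```

```text
tool_pos: [0.5078, 0.1872, 0.0183]
tool_rot: [179.5, 0.0, 100.1]
force: [0.4, 0.3, -1.1]
tool_pos: [0.5076, 0.1871, 0.0181]
tool_rot: [179.5, 0.0, 100.1]
force: [0.8, -0.4, -0.4]
tool_pos: [0.5075, 0.187, 0.0179]
tool_rot: [179.6, 0.0, 100.1]
force: [-0.2, 0.3, -0.3]
tool_pos: [0.5074, 0.187, 0.0177]
tool_rot: [179.6, 0.0, 100.1]
force: [-0.6, -0.1, 0.4]
```

```bash
for i in 1 2 3; do python3 -m creep '[{"tx":0,"ty":0,"tz":0,"wx":0,"wy":0,"wz":0,"gripper":1},{"tx":0,"ty":0,"tz":0,"wx":0,"wy":0,"wz":0,"gripper":1},{"tx":0,"ty":0,"tz":0,"wx":0,"wy":0,"wz":0,"gripper":1},{"tx":0,"ty":0,"tz":0,"wx":0,"wy":0,"wz":0,"gripper":1},{"tx":0,"ty":0,"tz":0,"wx":0,"wy":0,"wz":0,"gripper":1}]' | grep -E "tool|force: \["; done
```

```text
tool_pos: [0.5072, 0.187, 0.0175]
tool_rot: [179.6, 0.0, 100.1]
force: [-0.1, -0.6, -0.7]
tool_pos: [0.5072, 0.187, 0.0175]
tool_rot: [179.6, 0.0, 100.1]
force: [-0.2, 0.3, 0.8]
tool_pos: [0.5072, 0.187, 0.0175]
tool_rot: [179.6, 0.0, 100.1]
force: [-0.2, 0.6, 1.0]
```

```bash
python3 - <<'E'
from h import *
plan(([.5043,.1815,.0115],[180,0,100],1))
E
python3 -m creep '[{"tx":-5,"ty":-4,"tz":3,"wx":0.2,"wy":0,"wz":0,"gripper":1},{"tx":-5,"ty":-4,"tz":6,"wx":0.4,"wy":0,"wz":0,"gripper":1},{"tx":-5,"ty":-4,"tz":6,"wx":0.4,"wy":0,"wz":0,"gripper":1},{"tx":-5,"ty":-4,"tz":6,"wx":0.4,"wy":0,"wz":0,"gripper":1},{"tx":-5,"ty":-4,"tz":6,"wx":0.4,"wy":0,"wz":0,"gripper":1}]'
python3 -m creep '[{"tx":0,"ty":0,"tz":0,"wx":0,"wy":0,"wz":0,"gripper":1},{"tx":0,"ty":0,"tz":0,"wx":0,"wy":0,"wz":0,"gripper":1},{"tx":0,"ty":0,"tz":0,"wx":0,"wy":0,"wz":0,"gripper":1}]'
```

```text
t [-4.9 -3.8  6. ] w [0.4  0.01 0.14]
--
time_s: 5.9
tool_pos: [0.5042, 0.1814, 0.0114]
tool_rot: [-180.0, -0.0, 100.1]
force: [0.3, 0.4, -0.4]
grip_width: 0.0871
grasp_force: 0.0
time_s: 6.15
tool_pos: [0.5043, 0.1815, 0.0116]
tool_rot: [180.0, 0.0, 100.1]
force: [-0.3, 0.2, -0.2]
grip_width: 0.0872
grasp_force: 0.0
```

Positioned exactly. Close on the fin.

```bash
for i in 1 2 3; do python3 -m creep '[{"tx":0,"ty":0,"tz":0,"wx":0,"wy":0,"wz":0,"gripper":-1},{"tx":0,"ty":0,"tz":0,"wx":0,"wy":0,"wz":0,"gripper":-1},{"tx":0,"ty":0,"tz":0,"wx":0,"wy":0,"wz":0,"gripper":-1},{"tx":0,"ty":0,"tz":0,"wx":0,"wy":0,"wz":0,"gripper":-1}]' 45; done
```

```text
time_s: 6.48
tool_pos: [0.5042, 0.1813, 0.0115]
tool_rot: [180.0, 0.0, 100.1]
force: [-0.3, 0.1, 0.9]
grip_width: 0.0681
grasp_force: 0.0
time_s: 6.82
tool_pos: [0.5042, 0.1813, 0.0115]
tool_rot: [180.0, 0.0, 100.1]
force: [0.0, -0.2, -0.3]
grip_width: 0.0415
grasp_force: 0.0
time_s: 7.15
tool_pos: [0.5042, 0.1813, 0.0115]
tool_rot: [180.0, 0.0, 100.1]
force: [0.2, -0.6, 0.3]
grip_width: 0.015
grasp_force: 0.0
```

```bash
cat >> h.py <<'E'
F=np.array([.4741,-.2077,.040]); YAW=5.2; G=.0115
def tcp(cx,cz,th,cy=0,F=None,yaw=None):
    "underside centre (mm, frame coords: x, height above ledge), tilt deg -> TCP pos, rpy"
    F=globals()['F'] if F is None else F; yaw=YAW if yaw is None else yaw
    c=F+Rn.from_euler('z',yaw,degrees=True).apply(np.array([cx,cy,cz])/1000)
    R=Rn.from_euler('xyz',[180,0,yaw+90],degrees=True)*Rn.from_rotvec([-th,0,0],degrees=True)
    return c-R.apply([0,0,G]),R.as_euler('xyz',degrees=True)
E
python3 -m creep '[{"tx":0,"ty":0,"tz":0,"wx":0,"wy":0,"wz":0,"gripper":-1},{"tx":0,"ty":0,"tz":0,"wx":0,"wy":0,"wz":0,"gripper":-1},{"tx":0,"ty":0,"tz":-10,"wx":0,"wy":0,"wz":0,"gripper":-1},{"tx":0,"ty":0,"tz":-20,"wx":0,"wy":0,"wz":0,"gripper":-1},{"tx":0,"ty":0,"tz":-40,"wx":0,"wy":0,"wz":0,"gripper":-1}]'
python3 -m creep '[{"tx":0,"ty":0,"tz":-25,"wx":0,"wy":0,"wz":0,"gripper":-1},{"tx":0,"ty":0,"tz":-50,"wx":0,"wy":0,"wz":0,"gripper":-1},{"tx":0,"ty":0,"tz":-75,"wx":0,"wy":0,"wz":0,"gripper":-1},{"tx":0,"ty":0,"tz":-100,"wx":0,"wy":0,"wz":0,"gripper":-1},{"tx":0,"ty":0,"tz":-110,"wx":0,"wy":0,"wz":0,"gripper":-1}]'
python3 - <<'E'
from h import *
p,r=tcp(7.4,95,15); print(p,r); plan((p,r,3))
E
```

```text
time_s: 7.57
tool_pos: [0.5026, 0.1808, 0.0509]
tool_rot: [-179.8, 0.0, 100.1]
force: [0.6, -0.7, -1.0]
grip_width: 0.0138
grasp_force: 45.0
time_s: 7.98
tool_pos: [0.5058, 0.1825, 0.1658]
tool_rot: [179.7, 0.0, 100.2]
force: [0.7, -0.2, -1.4]
grip_width: 0.0138
grasp_force: 45.0
[ 0.47850538 -0.20729908  0.14610815] [165.    0.   95.2]
t [-126.3  -31.9    6.4] w [-4.88 -0.22  1.64]
t [-127.1  -28.8    4.3] w [-4.88 -0.22  1.64]
t [-127.9  -25.4    2.5] w [-4.88 -0.22  1.64]
--
```

```bash
python3 -m creep '[{"tx":-25,"ty":-6,"tz":1,"wx":-1,"wy":0,"wz":0.3,"gripper":-1},{"tx":-58,"ty":-15,"tz":3,"wx":-2.3,"wy":-0.1,"wz":0.8,"gripper":-1},{"tx":-92,"ty":-23,"tz":5,"wx":-3.6,"wy":-0.2,"wz":1.2,"gripper":-1},{"tx":-126,"ty":-32,"tz":6,"wx":-4.9,"wy":-0.2,"wz":1.6,"gripper":-1}]'
python3 -m creep '[{"tx":-32,"ty":-7,"tz":1,"wx":-1.2,"wy":0,"wz":0.4,"gripper":-1},{"tx":-64,"ty":-14,"tz":2,"wx":-2.4,"wy":-0.1,"wz":0.8,"gripper":-1},{"tx":-96,"ty":-21,"tz":3,"wx":-3.6,"wy":-0.2,"wz":1.2,"gripper":-1},{"tx":-127,"ty":-29,"tz":4,"wx":-4.9,"wy":-0.2,"wz":1.6,"gripper":-1}]'
python3 -m creep '[{"tx":-34,"ty":-7,"tz":1,"wx":-1.2,"wy":0,"wz":0.4,"gripper":-1},{"tx":-68,"ty":-13,"tz":1,"wx":-2.4,"wy":-0.1,"wz":0.8,"gripper":-1},{"tx":-100,"ty":-19,"tz":2,"wx":-3.6,"wy":-0.2,"wz":1.2,"gripper":-1},{"tx":-120,"ty":-24,"tz":2,"wx":-4.6,"wy":-0.2,"wz":1.5,"gripper":-1},{"tx":-128,"ty":-25,"tz":2,"wx":-4.9,"wy":-0.2,"wz":1.6,"gripper":-1}]'
for i in 1 2; do python3 -m creep '[{"tx":0,"ty":0,"tz":0,"wx":0,"wy":0,"wz":0,"gripper":-1},{"tx":0,"ty":0,"tz":0,"wx":0,"wy":0,"wz":0,"gripper":-1},{"tx":0,"ty":0,"tz":0,"wx":0,"wy":0,"wz":0,"gripper":-1},{"tx":0,"ty":0,"tz":0,"wx":0,"wy":0,"wz":0,"gripper":-1},{"tx":0,"ty":0,"tz":0,"wx":0,"wy":0,"wz":0,"gripper":-1}]'; done
python3 - <<'E'
from h import *
p,r=tcp(7.4,95,15); plan((p,r,1))
im,d,P=cloud('wrist'); save('w3.png',im); np.save('w3P.npy',P); np.save('w3im.npy',im)
E
```

```text
time_s: 8.32
tool_pos: [0.4941, 0.0507, 0.1552]
tool_rot: [175.1, 0.2, 98.6]
force: [0.8, -0.2, -3.1]
grip_width: 0.014
grasp_force: 45.0
time_s: 8.65
tool_pos: [0.4848, -0.0797, 0.1494]
tool_rot: [170.1, 0.2, 96.9]
force: [1.1, -0.5, -2.7]
grip_width: 0.0142
grasp_force: 45.0
time_s: 9.07
tool_pos: [0.4746, -0.212, 0.1426]
tool_rot: [165.4, -0.0, 95.0]
force: [0.2, -0.0, -2.5]
grip_width: 0.0138
grasp_force: 45.0
time_s: 9.48
tool_pos: [0.4773, -0.2066, 0.1435]
tool_rot: [165.3, -0.0, 95.5]
force: [-0.4, 0.3, -2.2]
grip_width: 0.0141
grasp_force: 45.0
time_s: 9.9
tool_pos: [0.4768, -0.2081, 0.1434]
tool_rot: [165.3, -0.0, 95.3]
force: [-0.2, 0.5, -2.2]
grip_width: 0.0135
grasp_force: 45.0
t [ 0.7  2.4 -2.2] w [-0.29 -0.04  0.11]
--
```

View pics/w3.png

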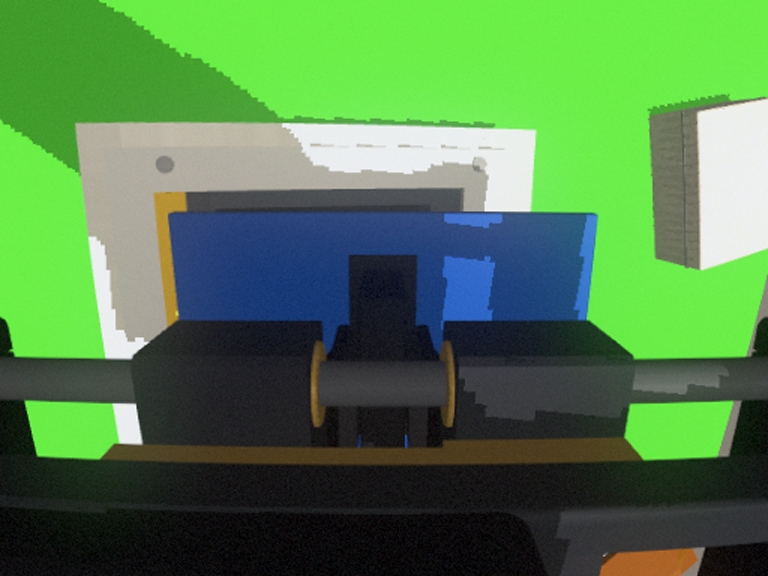

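The hatch is held and tilted, with its left (lower) end at px 170 and the opening's far wall at row 190, x 187 to 464. Now the lateral offset of the plate edge relative to the opening.

```bash
python3 - <<'E'
from h import *
P=np.load('w3P.npy'); im=np.load('w3im.npy'); h=cv2.cvtColor(im,cv2.COLOR_RGB2HSV)
Q=Rn.from_euler('z',-YAW,degrees=True).apply((P-F).reshape(-1,3)).reshape(P.shape)*1000
# plate +y edge: topmost blue pixel by column ; opening +y edge: lowest row of frame-top above
for u in range(135,300,15):
    col=Q[:,u]; b=(h[:,u,0]>105)&(h[:,u,0]<130)&(h[:,u,1]>120)&(col[:,2]>20)
    t=(abs(col[:,2]-18)<5)&(np.arange(384)<141)&(np.arange(384)>90)
    i=np.where(b)[0]; j=np.where(t)[0]
    print(u, 'plate',i[0] if len(i) else None, np.round(col[i[0]+1],1) if len(i) else '', 'open',j[-1] if len(j) else None,np.round(col[j[-1]],1) if len(j) else '')
# opening x edges at rows 128-136
for v in (130,134,138):
    r=Q[v]; t=np.where((abs(r[:,2]-18)<5))[0]; k=np.where(np.diff(t)>50)[0]
    if len(k): print(v,np.round(r[t[k[0]]],1),np.round(r[t[k[0]+1]],1))
b=(h[...,0]>105)&(h[...,0]<130)&(h[...,1]>120)&(Q[...,2]>20)&(abs(Q[...,0])<110)
q=Q[b]; n=np.linalg.svd(q-q.mean(0),full_matrices=False)[2][2]; n*=np.sign(n[2]); print('normal',n.round(3),'tilt',np.degrees(np.arctan2(-n[0],n[2])),q.min(0),q.max(0))
E
```

```text
135 plate 142 [-55.7  49.1  82.8] open 127 [-61.4  53.8  17.3]
150 plate 142 [-48.1  48.9  83.3] open 126 [-51.1  54.3  17.3]
165 plate 141 [-40.4  49.4  85.1] open 126 [-40.7  54.1  18.4]
180 plate 141 [-32.7  49.2  86.1] open 125 [-30.1  54.5  17.5]
195 plate 141 [-25.1  49.3  88.6] open 125 [-19.3  54.3  16.4]
210 plate 141 [-17.6  49.3  91.3] open 125 [-8.4 54.2 17.5]
225 plate 141 [-10.2  49.4  94.3] open 125 [ 2.8 54.  17.4]
240 plate 142 [-2.4 48.7 94.3] open 125 [14.1 53.8 17.9]
255 plate 141 [ 4.9 49.3 97.5] open 125 [26.  53.7 17. ]
270 plate 141 [13.1 49.1 97.3] open 125 [38.  53.5 17. ]
285 plate 141 [ 19.8  49.4 101.7] open 125 [50.  53.5 17.9]
130 [-69.2  51.8  15.6] [70.2 49.1 14.5]
134 [-69.7  49.3  18.8] [70.8 45.8 13.5]
138 [-69.8  46.1  15. ] [70.  42.8 15.5]
normal [-0.038 -0.996  0.078] tilt 25.804847280073194 [-73.50578348 -42.39412989  76.24620507] [ 78.84812576  66.82172941 259.92082942]
```

```bash
python3 - <<'E'
from h import *
plan((*tcp(7.4,32,15),1),(*tcp(7.4,23,15),1))
E
```

```text
t [  0.7 -13.5  58.8] w [-0.29 -0.04  0.1 ]
--
t [ 0.  -2.3  8.7] w [-0. -0. -0.]
--
```

```bash
python3 -m creep '[{"tx":0.7,"ty":-4,"tz":15,"wx":-0.3,"wy":0,"wz":0.1,"gripper":-1},{"tx":0.7,"ty":-7,"tz":30,"wx":-0.3,"wy":0,"wz":0.1,"gripper":-1},{"tx":0.7,"ty":-10,"tz":45,"wx":-0.3,"wy":0,"wz":0.1,"gripper":-1},{"tx":0.7,"ty":-12.5,"tz":55,"wx":-0.3,"wy":0,"wz":0.1,"gripper":-1},{"tx":0.7,"ty":-13.5,"tz":59,"wx":-0.3,"wy":0,"wz":0.1,"gripper":-1}]'
python3 -m creep '[{"tx":0,"ty":0,"tz":0,"wx":0,"wy":0,"wz":0,"gripper":-1},{"tx":0,"ty":0,"tz":0,"wx":0,"wy":0,"wz":0,"gripper":-1},{"tx":0,"ty":0,"tz":0,"wx":0,"wy":0,"wz":0,"gripper":-1},{"tx":0,"ty":0,"tz":0,"wx":0,"wy":0,"wz":0,"gripper":-1},{"tx":0,"ty":0,"tz":0,"wx":0,"wy":0,"wz":0,"gripper":-1}]'
python3 -m creep '[{"tx":0,"ty":0,"tz":0,"wx":0,"wy":0,"wz":0,"gripper":-1},{"tx":0,"ty":0,"tz":0,"wx":0,"wy":0,"wz":0,"gripper":-1},{"tx":0,"ty":0,"tz":0,"wx":0,"wy":0,"wz":0,"gripper":-1},{"tx":0,"ty":0,"tz":0,"wx":0,"wy":0,"wz":0,"gripper":-1},{"tx":0,"ty":0,"tz":0,"wx":0,"wy":0,"wz":0,"gripper":-1}]'
python3 - <<'E'
from h import *
plan((*tcp(7.4,23,15),1))
E
```

```text
time_s: 10.37
tool_pos: [0.4775, -0.2067, 0.0811]
tool_rot: [165.1, -0.2, 95.2]
force: [-1.0, -0.2, -1.6]
grip_width: 0.0136
grasp_force: 45.0
time_s: 10.78
tool_pos: [0.4791, -0.2076, 0.0837]
tool_rot: [164.9, 0.0, 95.2]
force: [-0.3, -0.3, -2.3]
grip_width: 0.0139
grasp_force: 45.0
time_s: 11.2
tool_pos: [0.4786, -0.2073, 0.0829]
tool_rot: [165.0, -0.0, 95.2]
force: [0.1, 0.0, -3.5]
grip_width: 0.0135
grasp_force: 45.0
t [-0.  -2.4  8.5] w [ 0.01 -0.04  0.01]
--
```

```bash
python3 -m creep '[{"tx":0,"ty":-0.8,"tz":3,"wx":0,"wy":0,"wz":0,"gripper":-1},{"tx":0,"ty":-1.6,"tz":6,"wx":0,"wy":0,"wz":0,"gripper":-1},{"tx":0,"ty":-2.4,"tz":8.5,"wx":0,"wy":0,"wz":0,"gripper":-1},{"tx":0,"ty":-2.4,"tz":8.5,"wx":0,"wy":0,"wz":0,"gripper":-1},{"tx":0,"ty":-2.4,"tz":8.5,"wx":0,"wy":0,"wz":0,"gripper":-1}]'
python3 -m creep '[{"tx":0,"ty":0,"tz":0,"wx":0,"wy":0,"wz":0,"gripper":-1},{"tx":0,"ty":0,"tz":0,"wx":0,"wy":0,"wz":0,"gripper":-1},{"tx":0,"ty":0,"tz":0,"wx":0,"wy":0,"wz":0,"gripper":-1},{"tx":0,"ty":0,"tz":0,"wx":0,"wy":0,"wz":0,"gripper":-1}]'
python3 -m creep '[{"tx":0,"ty":-0.9,"tz":-0.25,"wx":0,"wy":0,"wz":0,"gripper":-1},{"tx":0,"ty":-1.9,"tz":-0.5,"wx":0,"wy":0,"wz":0,"gripper":-1},{"tx":0,"ty":-3.9,"tz":-1,"wx":0,"wy":0,"wz":0,"gripper":-1},{"tx":0,"ty":-3.9,"tz":-1,"wx":0,"wy":0,"wz":0,"gripper":-1},{"tx":0,"ty":-3.9,"tz":-1,"wx":0,"wy":0,"wz":0,"gripper":-1}]'
python3 - <<'E'
from h import *
plan((*tcp(0,23,15),1))
E
```

```text
time_s: 11.62
tool_pos: [0.4782, -0.2071, 0.0736]
tool_rot: [165.0, -0.1, 95.2]
force: [1.7, 0.3, -1.4]
grip_width: 0.0138
grasp_force: 45.0
time_s: 11.95
tool_pos: [0.4786, -0.2073, 0.0742]
tool_rot: [165.0, -0.0, 95.2]
force: [0.4, -0.6, -1.8]
grip_width: 0.0135
grasp_force: 45.0
time_s: 12.37
tool_pos: [0.4743, -0.2077, 0.074]
tool_rot: [165.0, -0.0, 95.2]
force: [0.1, 0.2, -1.4]
grip_width: 0.0136
grasp_force: 45.0
t [ 0.  -3.  -0.9] w [ 0.   -0.03 -0.01]
--
```

```bash
for i in 1 2 3; do python3 -m creep '[{"tx":0,"ty":-1,"tz":-0.25,"wx":0,"wy":0,"wz":0,"gripper":-1},{"tx":0,"ty":-1.9,"tz":-0.5,"wx":0,"wy":0,"wz":0,"gripper":-1},{"tx":0,"ty":-1.9,"tz":-0.5,"wx":0,"wy":0,"wz":0,"gripper":-1},{"tx":0,"ty":-1.9,"tz":-0.5,"wx":0,"wy":0,"wz":0,"gripper":-1}]'|grep -E "pos|force: \["; done; python3 -c "
from h import *
plan((*tcp(-2,23,15),1))"
```

```text
tool_pos: [0.4725, -0.2078, 0.074]
force: [-0.3, -0.5, -2.2]
tool_pos: [0.4709, -0.208, 0.0742]
force: [2.0, 0.4, -2.4]
tool_pos: [0.4693, -0.2082, 0.0744]
force: [3.4, 0.6, -2.6]
t [ 0.1 -0.2  0.2] w [ 0.08 -0.02  0.01]
--
```

```bash
for i in 1 2; do python3 -m creep '[{"tx":0,"ty":-1,"tz":-0.25,"wx":0,"wy":0,"wz":0,"gripper":-1},{"tx":0,"ty":-2.2,"tz":-0.6,"wx":0,"wy":0,"wz":0,"gripper":-1},{"tx":0,"ty":-2.2,"tz":-0.6,"wx":0,"wy":0,"wz":0,"gripper":-1},{"tx":0,"ty":-2.2,"tz":-0.6,"wx":0,"wy":0,"wz":0,"gripper":-1},{"tx":0,"ty":-2.2,"tz":-0.6,"wx":0,"wy":0,"wz":0,"gripper":-1}]'|grep -E "pos|rot|force: \["; done; python3 -c "
from h import *
plan((*tcp(-6,23,15),1))"
```

```text
tool_pos: [0.4672, -0.2084, 0.0745]
tool_rot: [164.9, -0.0, 95.2]
force: [6.6, 0.9, -3.3]
tool_pos: [0.4656, -0.2086, 0.0747]
tool_rot: [164.8, 0.0, 95.2]
force: [7.0, 0.6, -3.3]
t [ 0.1 -0.5  0.5] w [0.17 0.   0.01]
--
```

```bash
cat >> h.py <<'E'
def cd(th,d,zl,delta=-.7):
    t=np.radians(th); return tcp(76*np.cos(t)+5*np.sin(t)-74.5-d+delta, zl+76*np.sin(t), th)
E
python3 -c "
from h import *
plan((*cd(12,5.8,3),1),(*cd(9,6.5,3),1))"
```

```text
t [ 0.1 -0.7  4.7] w [3.17 0.01 0.01]
--
t [-0.  -0.4  3.8] w [3. 0. 0.]
--
```

```bash
python3 -m creep '[{"tx":0,"ty":-0.2,"tz":1.6,"wx":1,"wy":0,"wz":0,"gripper":-1},{"tx":0,"ty":-0.5,"tz":3.2,"wx":2,"wy":0,"wz":0,"gripper":-1},{"tx":0,"ty":-0.7,"tz":4.7,"wx":3.1,"wy":0,"wz":0,"gripper":-1},{"tx":0,"ty":-0.7,"tz":4.7,"wx":3.1,"wy":0,"wz":0,"gripper":-1},{"tx":0,"ty":-0.7,"tz":4.7,"wx":3.1,"wy":0,"wz":0,"gripper":-1}]'
python3 -m creep '[{"tx":0,"ty":-0.1,"tz":1.3,"wx":1,"wy":0,"wz":0,"gripper":-1},{"tx":0,"ty":-0.3,"tz":2.5,"wx":2,"wy":0,"wz":0,"gripper":-1},{"tx":0,"ty":-0.4,"tz":3.8,"wx":3,"wy":0,"wz":0,"gripper":-1},{"tx":0,"ty":-0.4,"tz":3.8,"wx":3,"wy":0,"wz":0,"gripper":-1},{"tx":0,"ty":-0.4,"tz":3.8,"wx":3,"wy":0,"wz":0,"gripper":-1}]'
python3 -c "
from h import *
plan((*cd(9,6.5,3),1),(*cd(9,8.5,3),1))"
```

```text
time_s: 14.62
tool_pos: [0.4671, -0.2084, 0.0706]
tool_rot: [167.9, 0.0, 95.3]
force: [7.1, 1.4, -1.1]
grip_width: 0.0135
grasp_force: 45.0
time_s: 15.03
tool_pos: [0.4678, -0.2084, 0.0668]
tool_rot: [170.8, 0.0, 95.3]
force: [7.3, 2.0, -0.8]
grip_width: 0.014
grasp_force: 45.0
t [ 0.1 -1.4  0.3] w [0.18 0.02 0.06]
--
t [-0.  -2.  -0.3] w [ 0.  0. -0.]
--
```

```bash
python3 -m creep '[{"tx":0,"ty":-1,"tz":-0.1,"wx":0,"wy":0,"wz":0,"gripper":-1},{"tx":0,"ty":-2,"tz":-0.2,"wx":0.2,"wy":0,"wz":0,"gripper":-1},{"tx":0,"ty":-2.4,"tz":-0.3,"wx":0.2,"wy":0,"wz":0,"gripper":-1},{"tx":0,"ty":-2.4,"tz":-0.3,"wx":0.2,"wy":0,"wz":0,"gripper":-1},{"tx":0,"ty":-2.4,"tz":-0.3,"wx":0.2,"wy":0,"wz":0,"gripper":-1}]'
python3 -m creep '[{"tx":0,"ty":-0.8,"tz":-0.1,"wx":0,"wy":0,"wz":0,"gripper":-1},{"tx":0,"ty":-0.8,"tz":-0.1,"wx":0,"wy":0,"wz":0,"gripper":-1},{"tx":0,"ty":-0.8,"tz":-0.1,"wx":0,"wy":0,"wz":0,"gripper":-1},{"tx":0,"ty":-0.8,"tz":-0.1,"wx":0,"wy":0,"wz":0,"gripper":-1}]'
python3 -c "
from h import *
plan((*cd(9,8.6,3),1),(*cd(6,8.6,3),1),(*cd(3,8.6,2.5),1),)"
```

```text
time_s: 15.45
tool_pos: [0.4659, -0.2086, 0.0669]
tool_rot: [170.9, 0.1, 95.2]
force: [8.7, 0.8, -3.1]
grip_width: 0.0138
grasp_force: 45.0
time_s: 15.78
tool_pos: [0.4654, -0.2086, 0.067]
tool_rot: [170.9, 0.1, 95.2]
force: [9.0, 1.6, -2.4]
grip_width: 0.0135
grasp_force: 45.0
t [ 0.1 -1.1  0.6] w [0.1  0.05 0.04]
--
t [0.  0.2 4. ] w [ 3.  0. -0.]
--
t [-0.   0.2  4.5] w [ 3.  0. -0.]
--
```

```bash
python3 -m creep '[{"tx":0,"ty":-0.7,"tz":0.2,"wx":0,"wy":0,"wz":0,"gripper":-1},{"tx":0,"ty":-1.4,"tz":0.4,"wx":0,"wy":0,"wz":0,"gripper":-1},{"tx":0,"ty":-1.4,"tz":0.4,"wx":0,"wy":0,"wz":0,"gripper":-1},{"tx":0,"ty":-1.4,"tz":0.4,"wx":0,"wy":0,"wz":0,"gripper":-1}]'
python3 -m creep '[{"tx":0,"ty":0.1,"tz":0.9,"wx":0.7,"wy":0,"wz":0,"gripper":-1},{"tx":0,"ty":0.1,"tz":2,"wx":1.5,"wy":0,"wz":0,"gripper":-1},{"tx":0,"ty":0.1,"tz":2,"wx":1.5,"wy":0,"wz":0,"gripper":-1},{"tx":0,"ty":0.1,"tz":2,"wx":1.5,"wy":0,"wz":0,"gripper":-1}]'
python3 -c "
from h import *
plan((*cd(7.5,8.6,3),1),(*cd(5.5,8.6,3),1),(*cd(3,8.6,2.5),1),)"
```

```text
time_s: 16.12
tool_pos: [0.4648, -0.2087, 0.0669]
tool_rot: [170.8, 0.1, 95.2]
force: [10.9, 3.1, -1.8]
grip_width: 0.0134
grasp_force: 45.0
time_s: 16.45
tool_pos: [0.4654, -0.2086, 0.0649]
tool_rot: [172.3, 0.1, 95.3]
force: [9.8, 2.0, -0.8]
grip_width: 0.0138
grasp_force: 45.0
t [ 0.1 -0.6  0.5] w [0.18 0.07 0.07]
--
t [0.  0.2 2.6] w [ 2. -0. -0.]
--
t [-0.   0.2  3.8] w [2.5 0.  0. ]
--
```

```bash
python3 -m creep '[{"tx":0,"ty":-0.5,"tz":0.7,"wx":0.5,"wy":0,"wz":0,"gripper":-1},{"tx":0,"ty":-0.5,"tz":1.7,"wx":1.2,"wy":0,"wz":0,"gripper":-1},{"tx":0,"ty":-0.5,"tz":2.8,"wx":2,"wy":0,"wz":0,"gripper":-1},{"tx":0,"ty":-0.5,"tz":2.8,"wx":2,"wy":0,"wz":0,"gripper":-1}]'
python3 -c "
from h import *
plan((*cd(5.5,8.6,3),1),(*cd(4,8.6,2.5),1),(*cd(2,8.6,2),1),)"
```

```text
time_s: 16.78
tool_pos: [0.466, -0.2085, 0.0622]
tool_rot: [174.3, 0.1, 95.3]
force: [10.4, 1.2, -0.2]
grip_width: 0.0136
grasp_force: 45.0
t [ 0.1 -0.6  0.4] w [0.22 0.08 0.09]
--
t [-0.   0.1  2.5] w [1.5 0.  0. ]
--
t [0.  0.1 3.1] w [2. 0. 0.]
--
```

```bash
python3 -m creep '[{"tx":0,"ty":-0.4,"tz":0.8,"wx":0.5,"wy":0,"wz":0,"gripper":-1},{"tx":0,"ty":-0.4,"tz":1.7,"wx":1.1,"wy":0,"wz":0,"gripper":-1},{"tx":0,"ty":-0.4,"tz":2.6,"wx":1.6,"wy":0,"wz":0,"gripper":-1},{"tx":0,"ty":-0.4,"tz":2.6,"wx":1.6,"wy":0,"wz":0,"gripper":-1}]'
python3 -c "
from h import *
plan((*cd(4,8.6,2.5),1),(*cd(2.5,8.6,2),1),(*cd(1,8.6,1),1),)"
```

```text
time_s: 17.12
tool_pos: [0.4662, -0.2085, 0.06]
tool_rot: [175.8, 0.1, 95.3]
force: [11.1, 2.4, 2.4]
grip_width: 0.0134
grasp_force: 45.0
t [ 0.1 -0.5  0.7] w [0.17 0.09 0.1 ]
--
t [-0.   0.1  2.5] w [ 1.5 -0.   0. ]
--
t [0.  0.1 3. ] w [ 1.5 -0.  -0. ]
--
```

```bash
python3 -c "
from h import *
o=get_obs();print(o['force'],o['wrist_torque'],o['tool_pos'],o['tool_rot'])
im,d,P=cloud('wrist'); save('w4.png',im[60:250,60:440],2.1)
Q=Rn.from_euler('z',-YAW,degrees=True).apply((P-F).reshape(-1,3)).reshape(P.shape)*1000
h=cv2.cvtColor(im,cv2.COLOR_RGB2HSV);b=(h[...,0]>105)&(h[...,0]<130)&(h[...,1]>120)&(abs(Q[...,0])<90)&(abs(Q[...,1])<55)&(Q[...,2]<40)
q=Q[b]
k=np.polyfit(q[:,0],q[:,2],1);print('slope deg',np.degrees(np.arctan(k[0])),'z at -70,0,70',np.polyval(k,[-70,0,70]),np.percentile(q,[1,99],axis=0).round(1))
print([np.median(q[abs(q[:,0]-x)<4,2]).round(1) for x in(-60,-40,40,60,66)])
"
```

```text
[11.08333304  2.3697387   2.40623351] [ 0.61939664 -2.16713975 -0.09795899] [ 0.46616142 -0.20854675  0.05997947] [1.75834162e+02 9.77748090e-02 9.52886157e+01]
slope deg 3.9962091047795703 z at -70,0,70 [ 9.18096303 14.07118579 18.96140854] [[-69.5   6.1   8.2]
 [ 67.   50.   29.8]]
[np.float64(9.5), np.float64(10.9), np.float64(16.6), np.float64(18.0), np.float64(18.3)]
```

View pics/w4.png

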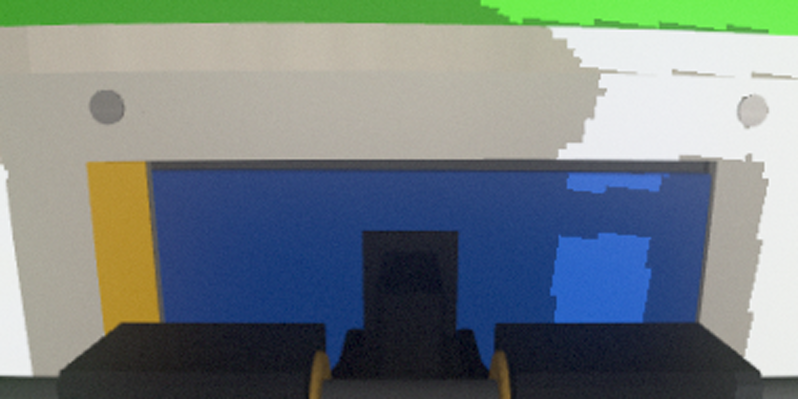

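The crop shows the raised end (x≈712) just inside the plain lip's edge (x≈715), and the low end under the yellow lip (edge at x≈150). I continue lowering.

```bash
python3 -m creep '[{"tx":0,"ty":0.05,"tz":0.8,"wx":0.5,"wy":0,"wz":0,"gripper":-1},{"tx":0,"ty":0.1,"tz":1.7,"wx":1,"wy":0,"wz":0,"gripper":-1},{"tx":0,"ty":0.1,"tz":1.7,"wx":1,"wy":0,"wz":0,"gripper":-1}]'
python3 -c "
from h import *
print(get_obs()['wrist_torque'])
plan((*cd(3,8.6,2.5),1),(*cd(1.5,8.6,2),1),(*cd(0,8.6,.5),1),)"
```

```text
time_s: 17.42
tool_pos: [0.4665, -0.2086, 0.0584]
tool_rot: [176.8, 0.1, 95.3]
force: [10.7, 3.3, 3.5]
grip_width: 0.0138
grasp_force: 45.0
[ 0.60491288 -2.14731589 -0.07058457]
t [ 0.2 -0.6  0.4] w [0.18 0.1  0.09]
--
t [-0.   0.1  2.5] w [ 1.5 -0.   0. ]
--
t [0.  0.1 3.5] w [ 1.5  0.  -0. ]
--
```

```bash
python3 -m creep '[{"tx":0,"ty":0,"tz":0.8,"wx":0.5,"wy":0,"wz":0,"gripper":-1},{"tx":0,"ty":0.1,"tz":1.6,"wx":1,"wy":0,"wz":0,"gripper":-1},{"tx":0,"ty":0.1,"tz":2.4,"wx":1.6,"wy":0,"wz":0,"gripper":-1},{"tx":0,"ty":0.1,"tz":2.4,"wx":1.6,"wy":0,"wz":0,"gripper":-1}]'
python3 -c "
from h import *
print(get_obs()['wrist_torque'])
plan((*cd(1.5,8.6,2),1),(*cd(0,8.6,.5),1),)"
```

```text
time_s: 17.75
tool_pos: [0.4668, -0.2086, 0.056]
tool_rot: [178.4, 0.1, 95.3]
force: [10.9, 3.1, 3.0]
grip_width: 0.0134
grasp_force: 45.0
[ 0.55674718 -2.06371565 -0.16765846]
t [ 0.2 -0.7  0.5] w [0.09 0.11 0.1 ]
--
t [0.  0.1 3.5] w [1.5 0.  0. ]
--
```

```bash
python3 -m creep '[{"tx":0,"ty":0,"tz":0.9,"wx":0.5,"wy":0,"wz":0,"gripper":-1},{"tx":0,"ty":0.2,"tz":1.8,"wx":1,"wy":0,"wz":0,"gripper":-1},{"tx":0,"ty":0.4,"tz":2.6,"wx":1.4,"wy":0,"wz":0,"gripper":-1},{"tx":0,"ty":0.4,"tz":2.6,"wx":1.4,"wy":0,"wz":0,"gripper":-1}]'
python3 -m creep '[{"tx":0,"ty":1,"tz":0,"wx":0,"wy":0,"wz":0,"gripper":-1},{"tx":0,"ty":2,"tz":0,"wx":0,"wy":0,"wz":0,"gripper":-1},{"tx":0,"ty":3,"tz":0,"wx":0,"wy":0,"wz":0,"gripper":-1},{"tx":0,"ty":4,"tz":0,"wx":0,"wy":0,"wz":0,"gripper":-1},{"tx":0,"ty":4,"tz":0,"wx":0,"wy":0,"wz":0,"gripper":-1}]'
python3 -c "
from h import *
print(get_obs()['wrist_torque'])
plan((*tcp(-.7,.3,0),1))"
```

```text
time_s: 18.08
tool_pos: [0.4671, -0.2087, 0.0533]
tool_rot: [179.8, 0.1, 95.3]
force: [9.4, 2.9, 2.1]
grip_width: 0.0136
grasp_force: 45.0
time_s: 18.5
tool_pos: [0.4695, -0.2086, 0.0527]
tool_rot: [180.0, 0.1, 95.3]
force: [7.8, 1.2, 1.8]
grip_width: 0.0138
grasp_force: 45.0
[ 0.3504795  -1.59383794 -0.1628368 ]
t [0.4 4.  0.9] w [0.03 0.09 0.06]
--
```

```bash
python3 -m creep '[{"tx":0.1,"ty":1,"tz":0,"wx":0,"wy":0,"wz":0,"gripper":-1},{"tx":0.2,"ty":2,"tz":0,"wx":0,"wy":0,"wz":0,"gripper":-1},{"tx":0.3,"ty":2.5,"tz":0,"wx":0,"wy":0,"wz":0,"gripper":-1},{"tx":0.3,"ty":2.5,"tz":0,"wx":0,"wy":0,"wz":0,"gripper":-1},{"tx":0.3,"ty":2.5,"tz":0,"wx":0,"wy":0,"wz":0,"gripper":-1}]'
for i in 1 2; do python3 -m creep '[{"tx":0,"ty":0.8,"tz":0,"wx":0,"wy":0,"wz":0,"gripper":-1},{"tx":0,"ty":0.8,"tz":0,"wx":0,"wy":0,"wz":0,"gripper":-1},{"tx":0,"ty":0.8,"tz":0,"wx":0,"wy":0,"wz":0,"gripper":-1}]'|grep -E "pos|force: \["; done
python3 -c "
from h import *
plan((*tcp(-.7,.3,0),1))"
```

```text
time_s: 18.92
tool_pos: [0.4708, -0.2084, 0.0522]
tool_rot: [-179.9, 0.1, 95.2]
force: [6.3, 0.8, 1.3]
grip_width: 0.0139
grasp_force: 45.0
tool_pos: [0.4712, -0.2084, 0.0521]
force: [5.7, 0.5, 0.3]
tool_pos: [0.4717, -0.2084, 0.0519]
force: [5.4, 1.1, 1.2]
t [0.4 1.7 0.1] w [-0.14  0.07  0.03]
--
```

```bash
for i in 1 2 3; do python3 -m creep '[{"tx":0,"ty":0.8,"tz":0,"wx":-0.05,"wy":0,"wz":0,"gripper":-1},{"tx":0,"ty":0.8,"tz":0,"wx":-0.05,"wy":0,"wz":0,"gripper":-1},{"tx":0,"ty":0.8,"tz":0,"wx":-0.05,"wy":0,"wz":0,"gripper":-1}]'|grep -E "pos|rot|force: \["; done
python3 -c "
from h import *
plan((*tcp(-.7,.3,0),1))"
```

```text
tool_pos: [0.4722, -0.2083, 0.0517]
tool_rot: [-179.9, 0.1, 95.2]
force: [5.2, -0.5, 0.4]
tool_pos: [0.4726, -0.2083, 0.0515]
tool_rot: [-179.9, 0.0, 95.2]
force: [5.6, -0.4, 1.4]
tool_pos: [0.4726, -0.2082, 0.0514]
tool_rot: [-179.8, 0.0, 95.2]
force: [4.5, -0.2, 4.9]
t [ 0.4  0.8 -0.4] w [-0.16  0.04  0.  ]
--
```

```bash
for i in 1 2; do python3 -m creep '[{"tx":0,"ty":0.7,"tz":-0.3,"wx":-0.1,"wy":0,"wz":0,"gripper":-1},{"tx":0,"ty":0.7,"tz":-0.3,"wx":-0.1,"wy":0,"wz":0,"gripper":-1},{"tx":0,"ty":0.7,"tz":-0.3,"wx":-0.1,"wy":0,"wz":0,"gripper":-1},{"tx":0,"ty":0.7,"tz":-0.3,"wx":-0.1,"wy":0,"wz":0,"gripper":-1}]'|grep -E "pos|rot|force: \["; done
python3 -c "
from h import *
plan((*tcp(-.7,.3,0),1))"
```

```text
tool_pos: [0.4728, -0.2082, 0.0515]
tool_rot: [-179.9, 0.0, 95.2]
force: [2.5, -0.5, 5.1]
tool_pos: [0.473, -0.2081, 0.0514]
tool_rot: [-179.9, 0.0, 95.2]
force: [1.9, -1.3, 5.2]
t [ 0.3  0.4 -0.4] w [-0.06  0.01 -0.  ]
--
```

```bash
for i in 1 2; do python3 -m creep '[{"tx":0,"ty":0,"tz":0,"wx":0,"wy":0,"wz":0,"gripper":0.2},{"tx":0,"ty":0,"tz":0,"wx":0,"wy":0,"wz":0,"gripper":0.2},{"tx":0,"ty":0,"tz":0,"wx":0,"wy":0,"wz":0,"gripper":0.2},{"tx":0,"ty":0,"tz":0,"wx":0,"wy":0,"wz":0,"gripper":0.2}]'; done
python3 -m creep '[{"tx":0,"ty":0,"tz":-10,"wx":0,"wy":0,"wz":0,"gripper":0.2},{"tx":0,"ty":0,"tz":-25,"wx":0,"wy":0,"wz":0,"gripper":0.2},{"tx":0,"ty":0,"tz":-50,"wx":0,"wy":0,"wz":0,"gripper":0.2},{"tx":0,"ty":0,"tz":-80,"wx":0,"wy":0,"wz":0,"gripper":0.2},{"tx":0,"ty":0,"tz":-110,"wx":0,"wy":0,"wz":0,"gripper":0.2}]'
python3 -m creep '[{"tx":20,"ty":0,"tz":-40,"wx":0,"wy":0,"wz":0,"gripper":0.2},{"tx":20,"ty":0,"tz":-60,"wx":0,"wy":0,"wz":0,"gripper":0.2},{"tx":20,"ty":0,"tz":-60,"wx":0,"wy":0,"wz":0,"gripper":0.2},{"tx":20,"ty":0,"tz":-60,"wx":0,"wy":0,"wz":0,"gripper":0.2},{"tx":20,"ty":0,"tz":-60,"wx":0,"wy":0,"wz":0,"gripper":0.2}]'
python3 - <<'E'
from h import *
im,d,P=cloud('wrist'); save('w5.png',im[50:260,80:440],2.1)
Q=Rn.from_euler('z',-YAW,degrees=True).apply((P-F).reshape(-1,3)).reshape(P.shape)*1000
h=cv2.cvtColor(im,cv2.COLOR_RGB2HSV);b=(h[...,0]>105)&(h[...,0]<130)&(h[...,1]>120)&(abs(Q[...,0])<69)&(abs(Q[...,1])<49)&(Q[...,2]<14)
q=Q[b]; A=np.c_[q[:,:2],np.ones(len(q))]; print('plane',np.linalg.lstsq(A,q[:,2],rcond=None)[0].round(4),np.percentile(q,[.5,99.5],axis=0).round(1))
f=(Q[...,2]>33)&(Q[...,2]<50)&(abs(Q[...,0])<40)&(abs(Q[...,1])<45)
r=cv2.minAreaRect(Q[f][:,:2].astype(np.float32)); print('fin',r,np.median(Q[f][:,2]))
E
```

```text
time_s: 21.17
tool_pos: [0.4716, -0.2069, 0.0501]
tool_rot: [-179.8, -0.1, 95.2]
force: [1.0, 0.1, -0.1]
grip_width: 0.0323
grasp_force: 0.0
time_s: 21.5
tool_pos: [0.4731, -0.2074, 0.0511]
tool_rot: [-179.9, -0.1, 95.2]
force: [0.6, -0.1, 0.3]
grip_width: 0.0509
grasp_force: 0.0
time_s: 21.92
tool_pos: [0.473, -0.2072, 0.1629]
tool_rot: [-179.9, -0.1, 95.2]
force: [1.0, -0.4, 0.7]
grip_width: 0.0522
grasp_force: 0.0
time_s: 22.33
tool_pos: [0.4711, -0.1878, 0.221]
tool_rot: [-179.9, -0.0, 95.2]
force: [-0.4, -0.6, 0.2]
grip_width: 0.0521
grasp_force: 0.0
plane [-8.000e-04 -1.500e-03  4.795e+00] [[-68.3 -48.6   2.9]
 [ 68.3  48.3   6.8]]
fin ((0.05686521530151367, 0.27521514892578125), (59.890560150146484, 12.86886978149414), 89.87657928466797) 42.71100056336312
```

View pics/w5.png

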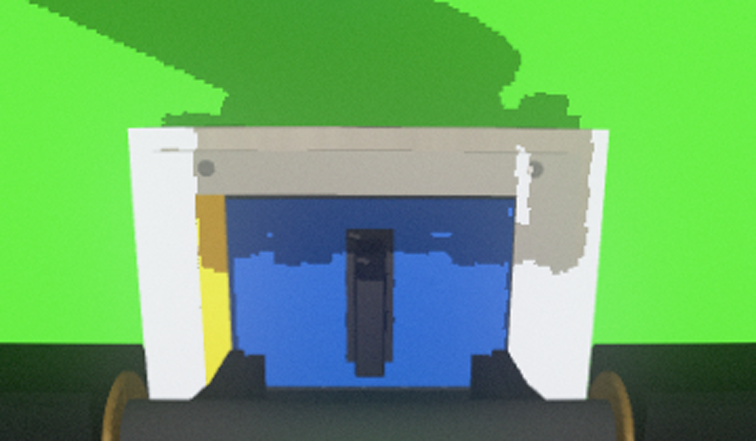

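The hatch lies flat, with its top 4.8 mm above the ledges, and is centred. Both ends are under their lips (x≈228 and x≈512), and the arm is clear.

```bash
python3 -c "
from cell import env
print(env.sign_off())"
```

```text
the job is handed in; nothing more can be done
None
```

The blue hatch is refitted: in the last wrist picture it lies flat on the ledges, centred in the frame, with both ends under their lips and the arm clear. I handed the job in at about 22 s of robot time; no verdict came back.

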